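# Close up a kit sorting tray and hold it out of its tub

### The arm

A 6-joint arm with a two-finger parallel gripper is mounted at the origin on the work surface. World frame = base frame: x ahead of the robot, y to its left, z up, the work surface at z = 0. Lengths are in m, angles in rad, forces in N, time in s.
With the tool pointing down it reaches from about 0.275 to 0.725 m from the base axis. Payload 15.9 kg.
Tool frame: the origin (TCP) lies midway between the tips of the shut fingers; the grasp point (between the pads) lies 19 mm behind it; z points along the fingers, y is the direction in which the jaws open and shut (so a half turn about z gives the same grasp; the last joint's range is limited). The gripper opens to 85 mm and grips with 20 to 120 N. Pads are 22 mm wide; open, the fingers measure 114 mm over their backs; the gripper's body (76 mm by 85 mm) begins 54 mm behind the grasp point. The pads swing forward as they close: fully open they stand 13 mm farther back than shut.
Start: joints at [-1.162, 0.213, -0.034, 1.323, 0, 1.571], TCP at [0.199, -0.459, 0.231] pointing down, gripper open.
Joint ranges: [-2.98, 2.98], [-0.74, 1.72], [-1.14, 1.35], [-2.1, 2.04], [-1.57, 1.44], [-3.14, 3.14]. Speed limits (rad/s): [1.89, 1.89, 2.39, 2.57, 3.14, 3.14].

### API

Orientations are given as a unit quaternion [x, y, z, w].
In Python, from bench import manip gives the robot as it stands.
- The arm moves only by the tool drive_tool, never from a script. Its argument "moves" is one flat list of numbers, 6 for each row, row after row: the shift along the world's x, y, z in cm, then the turn, a rotation vector about the world's x, y, z in rad. In form: [tx, ty, tz, rx, ry, rz, tx, ty, tz, rx, ry, rz, ...]. A call has 1 to 10 rows; each row is the pose to reach, as a shift and turn from the pose measured when the call began; what a row does not reach only later rows make up. A row lasts 1/10 s, in which the tool goes at most 50 mm and 8.59 degrees, less where a joint would pass 70% of its speed; a pose out of reach is approached as far as the arm can. A call with a gripper value outside its range is refused whole. "grip" is the finger opening in cm, from 0 to 8.54, set as the call begins (left out, the last holds). The fingers move at their own pace and stop on an object; "squeeze" is the grip in N (left out, the last holds). Time passes only in rows, so rows that repeat a pose let the fingers close. It gives the time, the measured TCP pose, the force and the opening at its end, in the units of the state.
- manip.get_state(): the state, without advancing time (a new reading comes with each control period).
- manip.capture(name): name is "scene" or "top"; returns a dict with "img" (420x560x3 uint8, blue, green, red), "range_z" (420x560 float32, m along the optical axis (not along the pixel's ray), 0 where there is no reading), "fov_y" (degrees; the focal length in pixels is half the picture's height over the tangent of half this angle, whatever the lens; pixels are square), "cx", "cy" (the principal point, pixels), "k1" (the pictures are not rectified: a ray, as slopes to the right and down, at radius r is drawn at 1 + k1 r^2 times it, then the intrinsics apply), "eye" and "attitude" of the camera in the world. Camera axes: x right, y down, z forward; pixel columns grow to the right and rows downward; lengths in m; the calibration is good to about 2 mm. A picture is of the moment at which its call begins.
- manip.sign_off(): hands the job in, once; it reports no verdict.
The state is a dict: "time_s": time; "joints": joint angles; "qvel": joint speeds; "joint_efforts": joint torques, N m; "tool_pos": TCP position; "orientation": TCP orientation; "contact_force": force on the tool from outside, world axes, zero at the start; "torque": the same for the moment, N m; "gripper_width": finger opening in m.
Only numpy, scipy, OpenCV 4.12 (cv2) and the standard library are available. Lean on these libraries where they do the work, as an engineer would, in place of code of your own. Each camera call takes 0.05 s, during which the arm holds its last target.

### The job

The robotics kit's sorting tray is sitting in its black storage tub with both push-in lids standing proud: press each lid down until it is fully home while the tray still sits in the tub. Then take the tray by its carrying bar, lift it until its underside is at least 3 cm above the tub's rim, and hold it there over the tub, level and still, for three seconds; finish while still holding it in the air. Do not tip the tray, and leave the tape roll, jar and screwdriver alone.

Things in the scene. Friction and masses are not known exactly. Their poses are not given: they have to be found in the camera images.
- tub: Open black storage tub fixed to the table, 258 x 238 mm over its rim flange (234 x 214 mm outside the walls, walls 6 mm), 100 mm high. Origin: centre of its underside on the table; x along its long side, z up. Its two inner ledges, one at each end of the long side, carry the tray 50 mm above the table.
- tub_rim (a point): Centre of the tub's mouth, level with the top of its rim (100 mm above the table).
- tray: Loose grey sorting tray, 210 x 190 mm, walls 60 mm high, 0.5 to 0.85 kg with its lids, evenly loaded so that it balances under the middle of its carrying bar. Sits in the tub with about 6 mm of play on every side, its top edge 10 mm above the tub's rim. Origin: centre of its underside; x along its long side, y across it, z up. Its kit parts are fast in it.
- tray_bar (a point): Middle of the tray's fixed carrying bar, at the centre of its section, 115 mm above the tray's underside. The bar is 14 x 14 mm in section and runs along the tray's x axis (this point's x axis); 114 mm of it is free between its two posts. Below the bar there is 38 mm free down to a fully raised lid, 48 mm down to a seated one. Its axes are the tray's axes.
- tray_bottom (a point): Centre of the tray's underside (same point as the tray's origin).
- lid_left (a joint): How far the lid on the tray's +y side is pressed in (m): 0 is standing 10 mm proud, 0.010 is fully home with its plate lying on the tray's edge. It starts at 0 to 0.004, slides straight down against a friction of about 5 N and stays where it is left.
- lid_right (a joint): The same for the lid on the tray's -y side: 0 is 10 mm proud, 0.010 fully home, friction about 5 N.
- lid_left_top (a point): Centre of the top of the lid on the tray's +y side: a flat white plate 96 mm (along x) x 74 mm x 6 mm, 53 mm sideways of the bar's line. Fully home, its top is 66 mm above the tray's underside, 49 mm below the bar's centre. It may be pressed anywhere on the plate; the bar stands higher beside it, so keep the gripper's wide side along the bar or press a little outward of the middle.
- lid_right_top (a point): Centre of the top of the like lid on the tray's -y side, 53 mm to the other side of the bar's line.
- tape_roll: Bystander: cardboard tape roll lying flat, 84 mm across, 22 mm high. Origin: centre of its underside.
- parts_jar: Bystander: closed jar, 60 mm across, 85 mm high. Origin: centre of its underside.
- screwdriver: Bystander: screwdriver lying on the table, 170 mm long. Its origin is on its underside.

How it is judged:
By the outcome, as a careful person would: the job done as asked, in the order asked, and still so for the second after the job is handed in, while the arm keeps its last pose, push and grip.
It also fails if it takes over 58 s, if anything falls off the work surface, if the arm or the gripper's body presses on something with over 40 N, if the wrist force passes 120 N, or if a joint passes its speed limit or range.

## Working session

There is one attempt and no reset: what is moved stays moved. The work goes in short steps, Python scripts to look and compute and a tool call to move; the robot and the scene stay as the last step left them, time stands still between calls to the robot, and variables do not carry over. Pictures are saved under pics/ and viewed, and the job is handed in when it is done.

Besides the shell and the picture viewer there is one more tool, called in YAML: its name, and indented under it one key for each argument. drive_tool: Moves the arm, as the interface text tells. Its arguments: {"type":"object","properties":{"moves":{"type":"array","items":{"type":"number"}},"grip":{"type":"number"},"squeeze":{"type":"number"}},"required":["moves"]}

```bash
mkdir -p pics; ls; cat > h.py <<'E'
import numpy as np, cv2
from bench import manip
from scipy.spatial.transform import Rotation as R
def K(c):
    f=c["img"].shape[0]/2/np.tan(np.radians(c["fov_y"])/2)
    return np.array([[f,0,c["cx"]],[0,f,c["cy"]],[0,0,1]])
def Rm(c):
    a=np.array(c["attitude"],float)
    return R.from_quat(a).as_matrix() if a.size==4 else a.reshape(3,3)
def slopes(c,uv):
    uv=np.array(uv,float).reshape(-1,1,2)
    return cv2.undistortPoints(uv,K(c),np.array([c["k1"],0,0,0,0.])).reshape(-1,2)
def plane(c,uv,z):
    s=slopes(c,uv); d=np.c_[s,np.ones(len(s))]@Rm(c).T
    e=np.array(c["eye"]); return e+d*((z-e[2])/d[:,2])[:,None]
def cloud(c):
    h,w=c["range_z"].shape; v,u=np.mgrid[:h,:w]
    s=slopes(c,np.c_[u.ravel(),v.ravel()]); rz=c["range_z"].ravel()[:,None]
    P=np.c_[s,np.ones(len(s))]*rz
    return (P@Rm(c).T+np.array(c["eye"])).reshape(h,w,3)
def st():
    s=manip.get_state()
    for k in("time_s","joints","tool_pos","orientation","contact_force","torque","gripper_width"):print(k,np.round(s[k],4))
E
python3 - <<'E'
from h import *
st()
for n in("scene","top"):
    c=manip.capture(n); cv2.imwrite(f"pics/{n}0.png",c["img"]); np.savez(f"{n}0.npz",**c)
    print(n,c["fov_y"],c["cx"],c["cy"],c["k1"],c["eye"],c["attitude"])
E
```

```text
pics
time_s 0.0
joints [-1.162   0.2133 -0.035   1.3235  0.      1.5708]
tool_pos [ 0.1986 -0.4585  0.2308]
orientation [ 9.792e-01  2.030e-01 -1.000e-04 -5.000e-04]
contact_force [ 0.0343 -0.3747 -0.8301]
torque [-0.0429  0.0178  0.0846]
gripper_width 0.0855
scene 50.49150975558951 276.33116211480507 211.56811001186855 -0.021858311457865584 [1.09524801 0.19020632 0.82164589] [ 0.56544898  0.76738884 -0.23935181 -0.18464161]
top 55.75856956787893 285.01005635676887 213.1123232061095 -0.003357063903565763 [0.5169812  0.07093571 0.99416827] [ 0.71613356 -0.69600389  0.04343168 -0.02906887]
```

View pics/scene0.png

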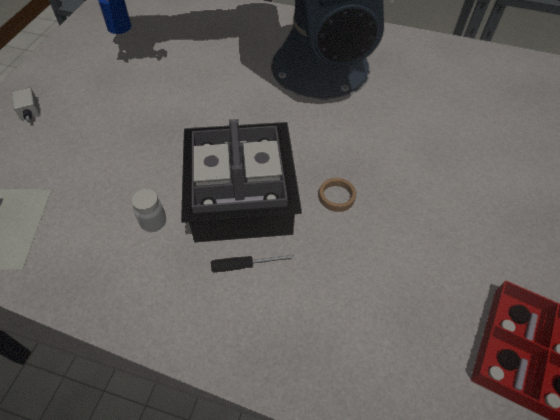

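View pics/top0.png

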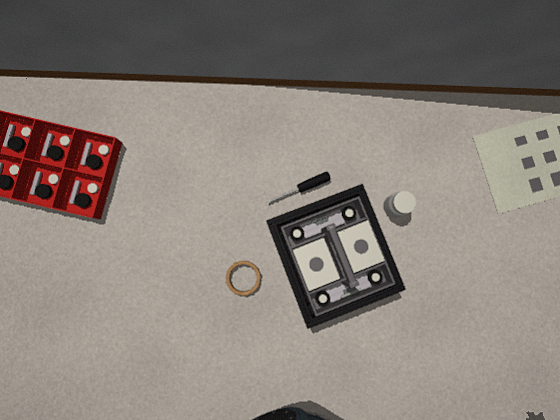

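```bash
python3 - <<'E'
from h import *
c=dict(np.load("top0.npz"));
for k in("fov_y","cx","cy","k1"):c[k]=float(c[k])
P=cloud(c); hsv=cv2.cvtColor(c["img"],cv2.COLOR_BGR2HSV)
z=P[...,2]
print((c["range_z"]==0).mean(), np.median(z))
for lo in np.arange(0.02,0.26,0.01):
    m=(z>lo)&(z<=lo+.01)
    if m.sum()>30: print(round(lo,3),m.sum(),np.round(np.median(P[m],0),3))
E
```

```text
0.003932823129251701 0.0005215297502869087
0.02 1321 [0.691 0.476 0.024]
0.03 723 [0.716 0.594 0.035]
0.04 1148 [0.709 0.592 0.045]
0.05 1167 [ 0.562 -0.045  0.055]
0.06 279 [ 0.529 -0.092  0.065]
0.07 1157 [ 0.562 -0.066  0.073]
0.08 1400 [ 0.577 -0.106  0.085]
0.09 1304 [ 0.504 -0.061  0.099]
0.1 2831 [ 0.504 -0.067  0.102]
0.11 665 [ 0.503 -0.059  0.111]
0.12 2878 [ 0.517 -0.062  0.124]
0.16 63 [ 0.512 -0.06   0.168]
0.17 468 [ 0.516 -0.065  0.173]
0.18 48 [0.208 0.081 0.186]
0.19 47 [0.216 0.063 0.194]
0.2 67 [0.216 0.065 0.205]
0.21 63 [0.222 0.052 0.215]
0.22 70 [0.224 0.046 0.225]
0.23 64 [0.225 0.042 0.235]
0.24 58 [0.227 0.035 0.245]
0.25 55 [0.23  0.027 0.255]
```

The scene view shows the tub in the middle with its bar at (237,160), the jar at (148,210), the tape roll at (338,193) and the screwdriver at (250,263). In the top view the lids are at (316,264) and (362,247), the bar runs from (330,232) to (350,290), the jar is at (402,205) and the tape roll at (243,278).

```bash
python3 - <<'E'
from h import *
for n in("top","scene"):
    c=dict(np.load(n+"0.npz"))
    for k in("fov_y","cx","cy","k1"):c[k]=float(c[k])
    P=cloud(c); z=P[...,2]; near=(abs(P[...,0]-.51)<.16)&(abs(P[...,1]+.065)<.16)
    def rect(m,name):
        q,w,ang=cv2.minAreaRect((P[m][:,:2]*1000).astype(np.float32)); 
        print(n,name,m.sum(),np.round(q,1),np.round(w,1),round(ang,1),"z med",np.round(np.median(z[m])*1000,1), "mean",np.round(P[m].mean(0)*1000,1))
    bar=near&(z>.160)&(z<.185); rect(bar,"bar")
    X=P[bar][:,:2]; u=np.linalg.svd(X-X.mean(0),full_matrices=False)[2][0]; print("bar dir deg",np.degrees(np.arctan2(u[1],u[0])))
    rim=near&(z>.092)&(z<.106); rect(rim,"rim")
    lid=(near&(z>.113)&(z<.135)&(c["img"].min(2)>110)).astype(np.uint8)
    nn,lab,s,ce=cv2.connectedComponentsWithStats(lid)
    for i in range(1,nn):
        if s[i,4]>200: rect(lab==i,"lid"); print(ce[i])
c=dict(np.load("top0.npz"))
E
python3 - <<'E'
import sys;sys.path.insert(0,'.')
from h import *
im=cv2.imread('pics/top0.png')[170:340,250:420]
cv2.imwrite('pics/topcrop0.png',cv2.resize(im,None,fx=3.5,fy=3.5))
E
```

```text
top bar 516 [517.4 -64.6] [137.3  20.5] 22.3 z med 172.6 mean [517.2 -64.5 172.2]
bar dir deg -157.78756412242703
top rim 3578 [518.  -61.8] [258.7 236.3] 22.6 z med 100.7 mean [511.4 -62.6 100.5]
top lid 1271 [ 539.6 -115. ] [95.4 76.9] 22.6 z med 123.9 mean [ 538.3 -113.   123.8]
[360.41778127 246.46026751]
top lid 1324 [497.4 -16.7] [94.7 73.7] 22.9 z med 122.9 mean [497.1 -16.6 122.9]
[316.19335347 264.16012085]
scene bar 434 [518.3 -64.3] [142.9  19.7] 23.1 z med 172.2 mean [525.9 -61.  171.5]
bar dir deg 23.017696698991294
scene rim 3995 [519.6 -60.7] [262.1 238.7] 22.7 z med 100.4 mean [545.7 -49.9 100.1]
scene lid 1017 [498.6 -15.1] [97.1 72.5] 23.0 z med 122.8 mean [500.2 -14.6 122.7]
[261.66175025 158.57423795]
scene lid 1044 [ 539.6 -112.3] [97.5 71.4] 23.0 z med 123.6 mean [ 542.1 -111.8  123.6]
[210.90900383 162.06704981]
```

View pics/topcrop0.png

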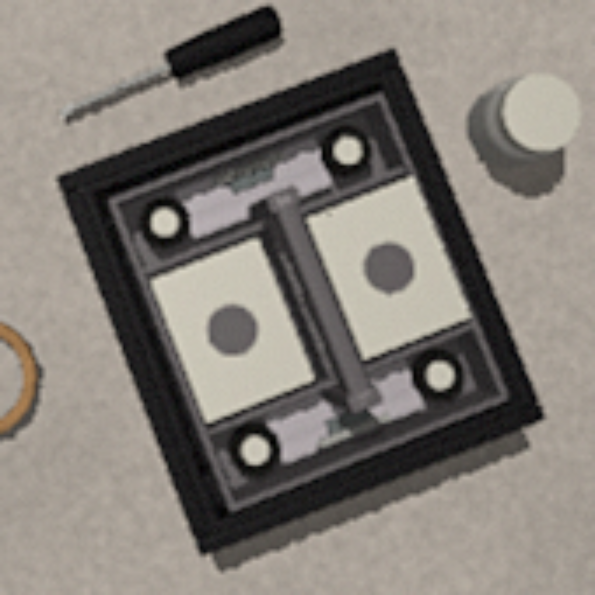

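drive_tool:
  moves: [2, 1.9, 0, 0, 0, 0, 5, 4.8, 0, 0, 0, 0, 8.5, 8.1, 0, 0, 0, 0, 12, 11.4, 0, 0, 0, 0, 15.5, 14.7, 0, 0, 0, 0, 19, 18, 0, 0, 0, 0, 22.5, 21.4, 0, 0, 0, 0, 26, 24.8, 0, 0, 0, 0, 29, 27.6, 0, 0, 0, 0, 31, 29.6, 0, 0, 0, 0]
  grip: 0

```text
time_s: 1.1
tool_pos: [0.5101, -0.1602, 0.2304]
orientation: [0.979, 0.204, -0.0, -0.001]
contact_force: [-0.7, -0.3, -0.0]
gripper_width: 0.0001
```

```bash
python3 -c "
from h import *
st(); print(np.round((np.array([.546,-.128,.150])-manip.get_state()['tool_pos'])*100,2), np.degrees(R.from_quat(manip.get_state()['orientation']).as_euler('xyz')))"
```

```text
time_s 1.1
joints [-3.0500e-01  2.8660e-01  5.9300e-02  1.3448e+00  1.0000e-03  2.4260e+00]
tool_pos [ 0.5101 -0.1602  0.2304]
orientation [ 9.790e-01  2.038e-01 -3.000e-04 -7.000e-04]
contact_force [-0.7045 -0.3201 -0.0476]
torque [-0.009   0.0509 -0.0623]
gripper_width 0.0001
[ 3.59  3.22 -8.04] [-1.79910451e+02  1.58534649e-02  2.35243063e+01]
```

drive_tool:
  moves: [1.8, 1.6, 0, 0, 0, -0.008, 3.6, 3.2, -1, 0, 0, -0.016, 3.6, 3.2, -3, 0, 0, -0.016, 3.6, 3.2, -5, 0, 0, -0.016, 3.6, 3.2, -7, 0, 0, -0.016, 3.6, 3.2, -8.5, 0, 0, -0.016, 3.6, 3.2, -9.3, 0, 0, -0.016, 3.6, 3.2, -9.8, 0, 0, -0.016, 3.6, 3.2, -10, 0, 0, -0.016, 3.6, 3.2, -10, 0, 0, -0.016]

```text
time_s: 2.1
tool_pos: [0.5463, -0.1283, 0.1307]
orientation: [0.981, 0.196, -0.0, -0.001]
contact_force: [-0.2, -0.2, 0.3]
gripper_width: 0.0001
```

```bash
python3 - <<'E'
from h import *
st()
for n in("scene","top"):
    c=manip.capture(n)
    im=c["img"][90:260,150:330] if n=="scene" else c["img"][160:340,240:430]
    cv2.imwrite(f"pics/{n}1.png",cv2.resize(im,None,fx=3.3,fy=3.3))
E
```

```text
time_s 2.1
joints [-2.3140e-01  3.7560e-01 -7.0200e-02  1.1259e+00  1.1000e-03  2.5158e+00]
tool_pos [ 0.5463 -0.1283  0.1307]
orientation [ 9.806e-01  1.960e-01 -1.000e-04 -7.000e-04]
contact_force [-0.2305 -0.1945  0.329 ]
torque [0.0011 0.0419 0.0134]
gripper_width 0.0001
```

View pics/scene1.png

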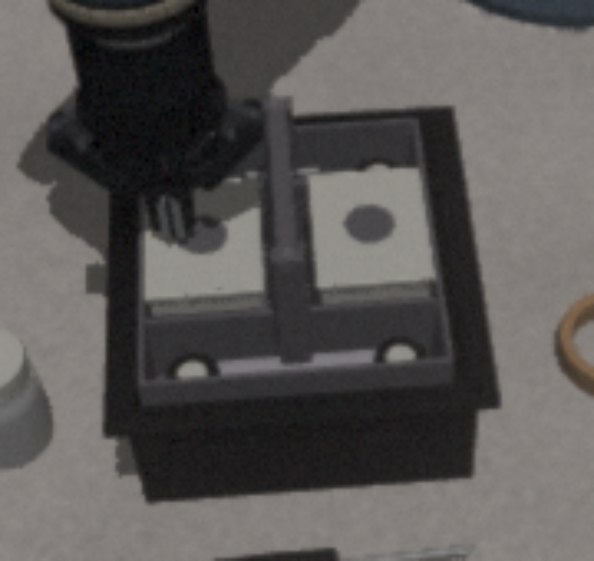

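The crop shows the closed fingers above the right lid (around 170,215), with the knuckle just clear of the bar. I'll move 3 mm further outward and then press slowly.

drive_tool:
  moves: [0.1, -0.3, -0.2, 0, 0, 0, 0.1, -0.3, -0.4, 0, 0, 0, 0.1, -0.3, -0.6, 0, 0, 0, 0.1, -0.3, -0.7, 0, 0, 0, 0.1, -0.3, -0.8, 0, 0, 0, 0.1, -0.3, -0.9, 0, 0, 0, 0.1, -0.3, -1.0, 0, 0, 0, 0.1, -0.3, -1.1, 0, 0, 0, 0.1, -0.3, -1.2, 0, 0, 0, 0.1, -0.3, -1.2, 0, 0, 0]

```text
time_s: 3.2
tool_pos: [0.5474, -0.1313, 0.1189]
orientation: [0.981, 0.196, 0.0, -0.001]
contact_force: [-1.6, 1.1, 1.9]
gripper_width: 0.0001
```

drive_tool:
  moves: [0, 0, -0.05, 0, 0, 0, 0, 0, -0.1, 0, 0, 0, 0, 0, -0.15, 0, 0, 0, 0, 0, -0.2, 0, 0, 0, 0, 0, -0.2, 0, 0, 0]

```text
time_s: 3.7
tool_pos: [0.5474, -0.1314, 0.1168]
orientation: [0.981, 0.196, 0.0, -0.001]
contact_force: [-0.6, 0.2, 3.8]
gripper_width: -0.0002
```

drive_tool:
  moves: [0, 0, -0.05, 0, 0, 0, 0, 0, -0.1, 0, 0, 0, 0, 0, -0.1, 0, 0, 0]

```text
time_s: 4.0
tool_pos: [0.5474, -0.1314, 0.116]
orientation: [0.981, 0.196, 0.0, -0.001]
contact_force: [-3.2, 0.0, 6.3]
gripper_width: -0.0002
```

Still sliding; continue in small steps until the force rises sharply.

drive_tool:
  moves: [0, 0, -0.05, 0, 0, 0, 0, 0, -0.1, 0, 0, 0, 0, 0, -0.1, 0, 0, 0]

```text
time_s: 4.3
tool_pos: [0.5475, -0.1314, 0.1158]
orientation: [0.981, 0.196, 0.001, -0.0]
contact_force: [-7.5, 0.7, 17.0]
gripper_width: -0.0002
```

drive_tool:
  moves: [0, 0, -0.05, 0, 0, 0, 0, 0, -0.1, 0, 0, 0, 0, 0, -0.1, 0, 0, 0]

```text
time_s: 4.6
tool_pos: [0.5475, -0.1314, 0.1158]
orientation: [0.981, 0.196, 0.001, -0.0]
contact_force: [-9.2, 1.2, 19.9]
gripper_width: -0.0001
```

drive_tool:
  moves: [0, 0, 1, 0, 0, 0, 0, 0, 4, 0, 0, 0, 0, 0, 7.5, 0, 0, 0, -0.8, 1.8, 8.5, 0, 0, 0, -2, 4.6, 8.5, 0, 0, 0, -3.4, 7.9, 8.5, 0, 0, 0, -4.6, 10.8, 8.5, 0, 0, 0, -5.3, 12.4, 8.5, 0, 0, 0, -5.7, 13.2, 8.5, 0, 0, 0, -5.7, 13.2, 7.5, 0, 0, 0]

```text
time_s: 5.6
tool_pos: [0.4908, 0.0014, 0.1913]
orientation: [0.98, 0.197, 0.002, -0.0]
contact_force: [0.1, 0.7, -0.4]
gripper_width: 0.0002
```

drive_tool:
  moves: [0, 0, -1, 0, 0, 0, 0, 0, -3, 0, 0, 0, 0, 0, -5, 0, 0, 0, 0, 0, -6, 0, 0, 0, 0, 0, -6, 0, 0, 0]

```text
time_s: 6.1
tool_pos: [0.4899, 0.0008, 0.1296]
orientation: [0.981, 0.196, 0.0, -0.0]
contact_force: [-0.6, 0.5, 0.9]
gripper_width: 0.0001
```

```bash
python3 - <<'E'
from h import *
st()
c=manip.capture("scene")
P=cloud(c); z=P[...,2]; near=(abs(P[...,0]-.51)<.16)&(abs(P[...,1]+.065)<.16)
lid=(near&(z>.105)&(z<.135)&(c["img"].min(2)>100)).astype(np.uint8)
nn,lab,s,ce=cv2.connectedComponentsWithStats(lid)
for i in range(1,nn):
    if s[i,4]>100: m=lab==i;print(s[i,4],ce[i],np.median(P[m],0))
cv2.imwrite("pics/scene2.png",cv2.resize(c["img"][90:260,150:330],None,fx=3.3,fy=3.3))
E
```

```text
time_s 6.1
joints [ 1.2000e-03  2.3520e-01 -2.6730e-01  1.0676e+00  7.0000e-04  2.7478e+00]
tool_pos [0.4899 0.0008 0.1296]
orientation [ 9.806e-01  1.962e-01  4.000e-04 -3.000e-04]
contact_force [-0.5751  0.532   0.8861]
torque [0.0392 0.0065 0.0672]
gripper_width 0.0001
1101 [211.17166213 164.35059037] [ 0.54461437 -0.11176061  0.11654044]
623 [261.64044944 166.59069021] [ 0.5219193  -0.00646706  0.12263825]
```

View pics/scene2.png

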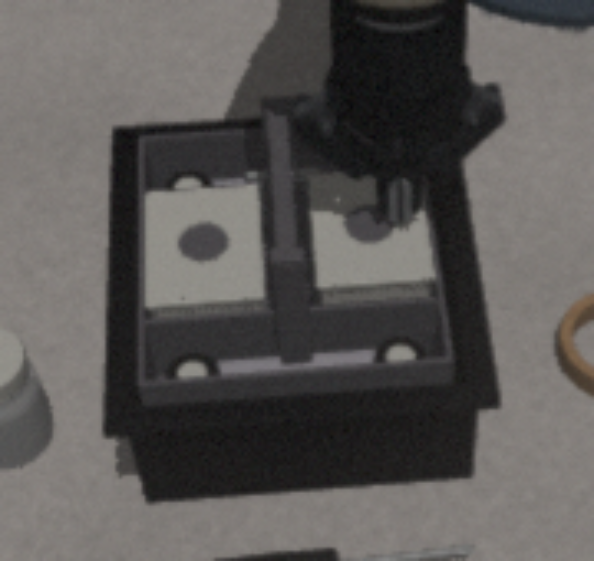

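The right lid now measures 116.5 mm, so it is home. The left lid is still proud at 122.6 mm, with the fingers over it at (400,200) in the crop.

drive_tool:
  moves: [0, 0, -0.2, 0, 0, 0, 0, 0, -0.4, 0, 0, 0, 0, 0, -0.6, 0, 0, 0, 0, 0, -0.7, 0, 0, 0, 0, 0, -0.8, 0, 0, 0, 0, 0, -0.9, 0, 0, 0, 0, 0, -1.0, 0, 0, 0, 0, 0, -1.1, 0, 0, 0, 0, 0, -1.2, 0, 0, 0, 0, 0, -1.2, 0, 0, 0]

```text
time_s: 7.15
tool_pos: [0.4906, 0.001, 0.1187]
orientation: [0.981, 0.196, 0.001, -0.0]
contact_force: [-0.7, -0.7, 2.1]
gripper_width: 0.0001
```

drive_tool:
  moves: [0, 0, -0.05, 0, 0, 0, 0, 0, -0.1, 0, 0, 0, 0, 0, -0.15, 0, 0, 0, 0, 0, -0.15, 0, 0, 0]

```text
time_s: 7.55
tool_pos: [0.4906, 0.001, 0.1171]
orientation: [0.981, 0.196, 0.001, -0.0]
contact_force: [-0.4, -0.1, 2.5]
gripper_width: -0.0003
```

drive_tool:
  moves: [0, 0, -0.05, 0, 0, 0, 0, 0, -0.1, 0, 0, 0, 0, 0, -0.1, 0, 0, 0]

```text
time_s: 7.85
tool_pos: [0.4906, 0.0009, 0.1161]
orientation: [0.981, 0.196, 0.001, -0.0]
contact_force: [-0.6, 0.6, 3.2]
gripper_width: 0.0001
```

drive_tool:
  moves: [0, 0, -0.05, 0, 0, 0, 0, 0, -0.1, 0, 0, 0, 0, 0, -0.1, 0, 0, 0]

```text
time_s: 8.15
tool_pos: [0.4907, 0.001, 0.1158]
orientation: [0.981, 0.196, 0.002, -0.0]
contact_force: [-6.7, -1.0, 17.5]
gripper_width: -0.0
```

drive_tool:
  moves: [0, 0, -0.05, 0, 0, 0, 0, 0, -0.1, 0, 0, 0, 0, 0, -0.1, 0, 0, 0]

```text
time_s: 8.45
tool_pos: [0.4907, 0.001, 0.1157]
orientation: [0.981, 0.196, 0.002, -0.0]
contact_force: [-7.2, -0.2, 22.4]
gripper_width: -0.0
```

drive_tool:
  moves: [0, 0, 1, 0, 0, 0, 0, 0, 4, 0, 0, 0, 0, 0, 8, 0, 0, 0, 0, 0, 11, 0, 0, 0, -1, 2, 12, 0, 0, 0, -2, 5, 12, 0, 0, 0, -3, 8, 12, 0, 0, 0, -3, 9, 12, 0, 0, 0, -3, 9, 12, 0, 0, 0]
  grip: 8.5

```text
time_s: 9.35
tool_pos: [0.4607, 0.092, 0.2358]
orientation: [0.98, 0.197, 0.002, -0.0]
contact_force: [0.4, -0.3, -0.0]
gripper_width: 0.0849
```

```bash
python3 - <<'E'
from h import *
st(); s=manip.get_state()
for n in("top","scene"):
    c=manip.capture(n)
    P=cloud(c); z=P[...,2]; near=(abs(P[...,0]-.51)<.16)&(abs(P[...,1]+.065)<.16)
    bar=near&(z>.160)&(z<.185)&(abs((P[...,0]-.518)*-.384+(P[...,1]+.064)*.923)<.02)
    q,w,a=cv2.minAreaRect((P[bar][:,:2]*1000).astype(np.float32)); print(n,bar.sum(),q,w,a,np.median(z[bar]))
    lid=(near&(z>.105)&(z<.135)&(c["img"].min(2)>100)).astype(np.uint8)
    nn,lab,S,ce=cv2.connectedComponentsWithStats(lid)
    for i in range(1,nn):
        if S[i,4]>100: m=lab==i;print(S[i,4],np.median(P[m],0),np.std(z[m]), cv2.minAreaRect((P[m][:,:2]*1000).astype(np.float32)))
    im=c["img"][40:260,150:350] if n=="scene" else c["img"][160:340,240:430]
    cv2.imwrite(f"pics/{n}3.png",cv2.resize(im,None,fx=2.7,fy=2.7))
E
```

```text
time_s 9.35
joints [ 1.9700e-01  1.4630e-01 -1.0430e-01  1.3165e+00  1.0000e-04  2.9414e+00]
tool_pos [0.4607 0.092  0.2358]
orientation [ 0.9803  0.1973  0.0019 -0.    ]
contact_force [ 0.4311 -0.2961 -0.0221]
torque [0.0029 0.0039 0.0505]
gripper_width 0.0849
top 514 (517.466552734375, -64.5634994506836) (137.23016357421875, 20.235990524291992) 22.222972869873047 0.1725649269956236
120 [ 0.60795187 -0.0139152   0.11072267] 0.0018483025929794947 ((602.171875, -28.790176391601562), (26.79964828491211, 187.87454223632812), 23.71527099609375)
1435 [ 0.53852455 -0.11386959  0.11692838] 0.0020012325509070465 ((539.3138427734375, -114.74586486816406), (95.89600372314453, 77.89440155029297), 23.20028305053711)
431 [ 0.50668789 -0.04102971  0.11679767] 0.0015310348604788183 ((507.057373046875, -40.95021057128906), (95.13716125488281, 23.707048416137695), 22.32573127746582)
scene 430 (519.38037109375, -63.86774444580078) (141.47576904296875, 19.775848388671875) 23.111751556396484 0.17219269742419557
1046 [ 0.50312213 -0.0146551   0.11664041] 0.0012783311241585567 ((494.63348388671875, -16.922386169433594), (106.2809829711914, 72.56221008300781), 23.102222442626953)
1098 [ 0.54447289 -0.11174529  0.11655899] 0.0013407859758537296 ((536.1705322265625, -114.22484588623047), (105.86644744873047, 72.74516296386719), 23.19908905029297)
```

View pics/scene3.png

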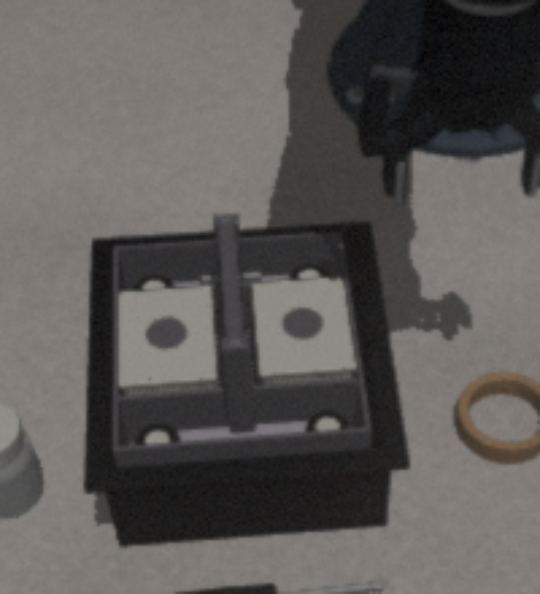

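View pics/top3.png

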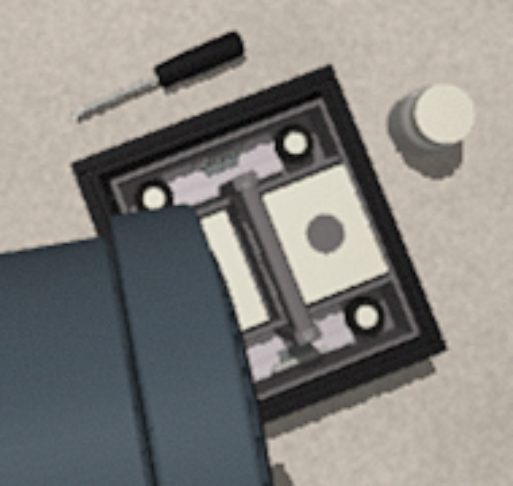

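Both lids measure 116.6–116.9 mm, so they are home. The bar is centred at (0.518, -0.064), about 22.7° yaw. Next I move above the bar with the gripper open.

drive_tool:
  moves: [0.6, -1.5, 0, 0, 0, 0, 1.6, -4.4, 0, 0, 0, 0, 2.8, -7.6, 0, 0, 0, 0, 4, -10.8, 0, 0, 0, 0, 5, -13.6, 0, 0, 0, 0, 5.5, -15, 0, 0, 0, 0, 5.7, -15.6, 0, 0, 0, 0, 5.7, -15.6, -1, 0, 0, 0, 5.7, -15.6, -2, 0, 0, 0, 5.7, -15.6, -2, 0, 0, 0]

```text
time_s: 10.45
tool_pos: [0.5168, -0.0644, 0.2139]
orientation: [0.98, 0.197, 0.001, -0.0]
contact_force: [0.7, 0.6, 0.2]
gripper_width: 0.0849
```

drive_tool:
  moves: [0, 0, -1, 0, 0, 0, 0, 0, -2.5, 0, 0, 0, 0, 0, -4, 0, 0, 0, 0, 0, -5.5, 0, 0, 0, 0, 0, -6.5, 0, 0, 0, 0, 0, -6.9, 0, 0, 0, 0, 0, -7, 0, 0, 0, 0, 0, -7, 0, 0, 0]

```text
time_s: 11.25
tool_pos: [0.517, -0.0643, 0.1443]
orientation: [0.98, 0.197, 0.001, -0.0]
contact_force: [-0.2, -0.1, -0.1]
gripper_width: 0.0847
```

```bash
python3 - <<'E'
from h import *
st()
c=manip.capture("scene")
cv2.imwrite("pics/scene4.png",cv2.resize(c["img"][60:260,150:330],None,fx=2.9,fy=2.9))
E
```

```text
time_s 11.25
joints [-1.2440e-01  2.8640e-01 -1.6070e-01  1.1223e+00  1.1000e-03  2.6204e+00]
tool_pos [ 0.517  -0.0643  0.1443]
orientation [ 9.804e-01  1.971e-01  8.000e-04 -3.000e-04]
contact_force [-0.2276 -0.111  -0.0859]
torque [-0.0235 -0.0248 -0.0661]
gripper_width 0.0847
```

View pics/scene4.png

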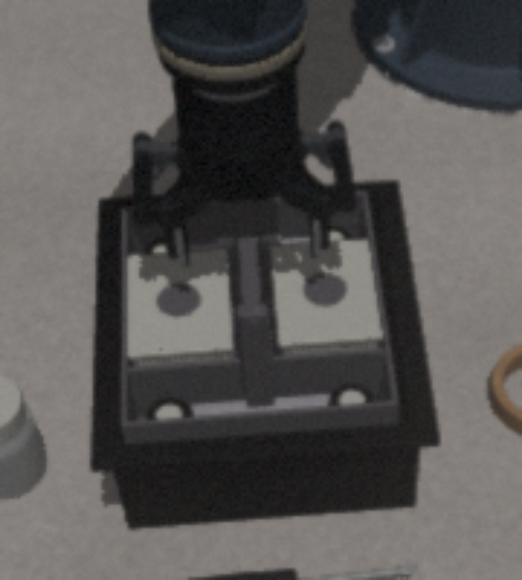

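The fingers straddle the bar at (175,240) and (318,235), with the bar at 247, so they are centred. Closing.

drive_tool:
  moves: [0.1, 0, 0.1, 0, 0, 0, 0.1, 0, 0.1, 0, 0, 0, 0.1, 0, 0.1, 0, 0, 0, 0.1, 0, 0.1, 0, 0, 0, 0.1, 0, 0.1, 0, 0, 0, 0.1, 0, 0.1, 0, 0, 0, 0.1, 0, 0.1, 0, 0, 0, 0.1, 0, 0.1, 0, 0, 0, 0.1, 0, 0.1, 0, 0, 0, 0.1, 0, 0.1, 0, 0, 0]
  grip: 0
  squeeze: 80

```text
time_s: 12.3
tool_pos: [0.5183, -0.0645, 0.1455]
orientation: [0.98, 0.197, 0.001, -0.0]
contact_force: [0.4, -3.2, 3.7]
gripper_width: 0.0125
```

```bash
python3 -c "
from h import *
st()"
```

```text
time_s 12.3
joints [-1.2440e-01  2.8760e-01 -1.5580e-01  1.1254e+00  9.0000e-04  2.6206e+00]
tool_pos [ 0.5183 -0.0645  0.1455]
orientation [ 9.804e-01  1.970e-01  1.100e-03 -1.000e-04]
contact_force [ 0.4148 -3.1648  3.6769]
torque [-0.587  -0.1242  0.1544]
gripper_width 0.0125
```

drive_tool:
  moves: [0, 0, 0.1, 0, 0, 0, 0, 0, 0.3, 0, 0, 0, 0, 0, 0.5, 0, 0, 0, 0, 0, 0.8, 0, 0, 0, 0, 0, 1.1, 0, 0, 0, 0, 0, 1.4, 0, 0, 0, 0, 0, 1.7, 0, 0, 0, 0, 0, 1.9, 0, 0, 0, 0, 0, 2, 0, 0, 0, 0, 0, 2, 0, 0, 0]

```text
time_s: 13.3
tool_pos: [0.5183, -0.0645, 0.1657]
orientation: [0.98, 0.197, 0.001, -0.0]
contact_force: [-0.8, 0.2, -7.9]
gripper_width: 0.0125
```

```bash
cat > chk.py <<'E'
from h import *
import sys
st()
for n in("scene","top"):
    c=manip.capture(n)
    P=cloud(c); z=P[...,2]; near=(abs(P[...,0]-.51)<.13)&(abs(P[...,1]+.065)<.13)
    lid=(near&(z>.105)&(z<.29)&(c["img"].min(2)>95)).astype(np.uint8)
    nn,lab,S,ce=cv2.connectedComponentsWithStats(lid)
    for i in range(1,nn):
        if S[i,4]>150:
            m=lab==i;X=P[m]; o=np.median(X,0); A=np.c_[X-o,][:, :2]
            k=abs(X[:,2]-o[2])<.01
            co=np.linalg.lstsq(np.c_[A[k],np.ones(k.sum())],X[k,2],rcond=None)[0]
            u=np.array([.922,.387]);v=np.array([-.387,.922])
            print(n,S[i,4],np.round(o,4),"tilt deg along x,y:",np.round(np.degrees([co[:2]@u,co[:2]@v]),2))
    im=c["img"][40:260,140:350] if n=="scene" else c["img"][140:340,230:430]
    cv2.imwrite(f"pics/{n}{sys.argv[1]}.png",cv2.resize(im,None,fx=2.7,fy=2.7))
E
python3 chk.py 5
```

```text
time_s 13.3
joints [-1.2430e-01  2.7720e-01 -1.1760e-01  1.1738e+00  9.0000e-04  2.6206e+00]
tool_pos [ 0.5183 -0.0645  0.1657]
orientation [ 9.804e-01  1.970e-01  1.200e-03 -1.000e-04]
contact_force [-0.8396  0.1802 -7.9416]
torque [ 0.034  -0.0002  0.0196]
gripper_width 0.0125
scene 955 [ 0.5111 -0.008   0.1366] tilt deg along x,y: [-0.03 -0.09]
scene 870 [ 0.5559 -0.1094  0.1367] tilt deg along x,y: [-0.12 -0.16]
top 1593 [ 0.5015 -0.0081  0.1363] tilt deg along x,y: [-0.59 -0.7 ]
top 161 [ 0.5664 -0.0469  0.1922] tilt deg along x,y: [-0.57  1.01]
```

View pics/scene5.png

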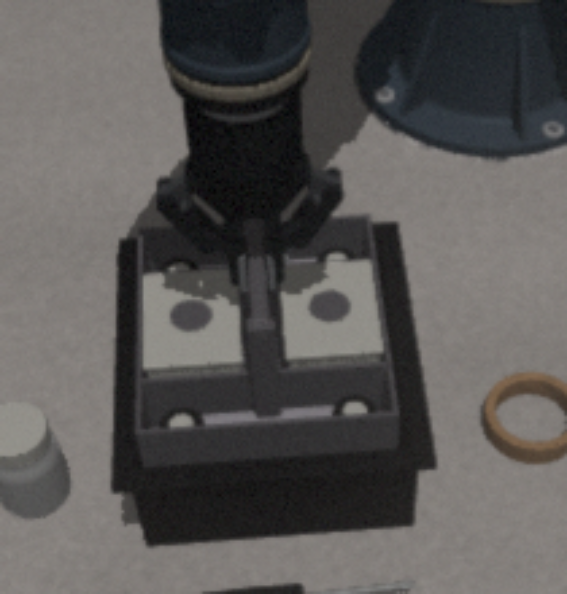

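The tray is 2 cm up and level, and both lids still read as home. I'll lift 8 cm more.

drive_tool:
  moves: [0, 0, 0.3, 0, 0, 0, 0, 0, 0.7, 0, 0, 0, 0, 0, 1.2, 0, 0, 0, 0, 0, 1.7, 0, 0, 0, 0, 0, 2.2, 0, 0, 0, 0, 0, 2.7, 0, 0, 0, 0, 0, 3.2, 0, 0, 0, 0, 0, 3.6, 0, 0, 0, 0, 0, 3.9, 0, 0, 0, 0, 0, 4, 0, 0, 0]

```text
time_s: 14.4
tool_pos: [0.5183, -0.0645, 0.2058]
orientation: [0.98, 0.197, 0.001, -0.0]
contact_force: [0.3, 0.2, -7.8]
gripper_width: 0.0127
```

drive_tool:
  moves: [0, 0, 0.3, 0, 0, 0, 0, 0, 0.7, 0, 0, 0, 0, 0, 1.2, 0, 0, 0, 0, 0, 1.7, 0, 0, 0, 0, 0, 2.2, 0, 0, 0, 0, 0, 2.7, 0, 0, 0, 0, 0, 3.2, 0, 0, 0, 0, 0, 3.6, 0, 0, 0, 0, 0, 3.9, 0, 0, 0, 0, 0, 4, 0, 0, 0]

```text
time_s: 15.4
tool_pos: [0.5184, -0.0645, 0.2461]
orientation: [0.98, 0.197, 0.001, -0.0]
contact_force: [0.3, 0.4, -7.5]
gripper_width: 0.0128
```

drive_tool:
  moves: [0, 0, 0, 0, 0, 0, 0, 0, 0, 0, 0, 0, 0, 0, 0, 0, 0, 0, 0, 0, 0, 0, 0, 0, 0, 0, 0, 0, 0, 0, 0, 0, 0, 0, 0, 0, 0, 0, 0, 0, 0, 0, 0, 0, 0, 0, 0, 0, 0, 0, 0, 0, 0, 0, 0, 0, 0, 0, 0, 0]

```text
time_s: 16.4
tool_pos: [0.5184, -0.0645, 0.2461]
orientation: [0.98, 0.197, 0.001, -0.0]
contact_force: [-0.7, -0.2, -8.0]
gripper_width: 0.0126
```

```bash
python3 chk.py 6
```

```text
time_s 16.4
joints [-1.2430e-01  2.5560e-01  5.7700e-02  1.3703e+00  9.0000e-04  2.6206e+00]
tool_pos [ 0.5184 -0.0645  0.2461]
orientation [ 0.9804  0.197   0.0014 -0.    ]
contact_force [-0.74   -0.1682 -7.9844]
torque [-0.0847  0.0213 -0.0268]
gripper_width 0.0126
scene 1050 [ 0.5118 -0.0078  0.2172] tilt deg along x,y: [-0.33 -0.06]
scene 971 [ 0.5566 -0.1091  0.2172] tilt deg along x,y: [-0.27 -0.11]
top 2146 [ 0.5033 -0.0077  0.2167] tilt deg along x,y: [-0.38 -0.69]
top 917 [ 0.5824 -0.0437  0.1745] tilt deg along x,y: [5.13 0.08]
top 237 [ 0.4311 -0.0634  0.1732] tilt deg along x,y: [-1.06 -2.34]
```

View pics/scene6.png

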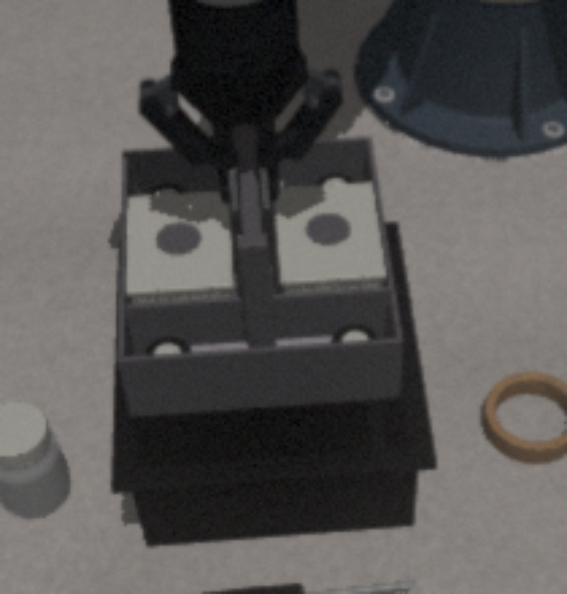

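The tray is clear of the tub, with its underside at about 0.151 m, 5 cm above the rim, and tilted less than 0.4°. I'll hold it here.

drive_tool:
  moves: [0, 0, 0, 0, 0, 0, 0, 0, 0, 0, 0, 0, 0, 0, 0, 0, 0, 0, 0, 0, 0, 0, 0, 0, 0, 0, 0, 0, 0, 0, 0, 0, 0, 0, 0, 0, 0, 0, 0, 0, 0, 0, 0, 0, 0, 0, 0, 0, 0, 0, 0, 0, 0, 0, 0, 0, 0, 0, 0, 0]

```text
time_s: 17.5
tool_pos: [0.5185, -0.0645, 0.2461]
orientation: [0.98, 0.197, 0.001, 0.0]
contact_force: [0.3, 0.9, -8.2]
gripper_width: 0.0126
```

drive_tool:
  moves: [0, 0, 0, 0, 0, 0, 0, 0, 0, 0, 0, 0, 0, 0, 0, 0, 0, 0, 0, 0, 0, 0, 0, 0, 0, 0, 0, 0, 0, 0, 0, 0, 0, 0, 0, 0, 0, 0, 0, 0, 0, 0, 0, 0, 0, 0, 0, 0, 0, 0, 0, 0, 0, 0, 0, 0, 0, 0, 0, 0]

```text
time_s: 18.5
tool_pos: [0.5184, -0.0646, 0.2461]
orientation: [0.98, 0.197, 0.001, 0.0]
contact_force: [0.4, -0.9, -7.4]
gripper_width: 0.0129
```

drive_tool:
  moves: [0, 0, 0, 0, 0, 0, 0, 0, 0, 0, 0, 0, 0, 0, 0, 0, 0, 0, 0, 0, 0, 0, 0, 0, 0, 0, 0, 0, 0, 0, 0, 0, 0, 0, 0, 0, 0, 0, 0, 0, 0, 0, 0, 0, 0, 0, 0, 0, 0, 0, 0, 0, 0, 0, 0, 0, 0, 0, 0, 0]

```text
time_s: 19.5
tool_pos: [0.5185, -0.0645, 0.2461]
orientation: [0.98, 0.197, 0.001, -0.0]
contact_force: [0.4, 0.3, -8.0]
gripper_width: 0.0125
```

drive_tool:
  moves: [0, 0, 0, 0, 0, 0, 0, 0, 0, 0, 0, 0, 0, 0, 0, 0, 0, 0, 0, 0, 0, 0, 0, 0, 0, 0, 0, 0, 0, 0, 0, 0, 0, 0, 0, 0, 0, 0, 0, 0, 0, 0, 0, 0, 0, 0, 0, 0, 0, 0, 0, 0, 0, 0, 0, 0, 0, 0, 0, 0]

```text
time_s: 20.5
tool_pos: [0.5184, -0.0646, 0.2461]
orientation: [0.98, 0.197, 0.001, 0.0]
contact_force: [0.2, 0.8, -7.9]
gripper_width: 0.0126
```

```bash
python3 chk.py 7 && python3 -c "
from h import *
manip.sign_off()"
```

```text
time_s 20.5
joints [-1.2440e-01  2.5560e-01  5.7600e-02  1.3702e+00  9.0000e-04  2.6206e+00]
tool_pos [ 0.5184 -0.0646  0.2461]
orientation [0.9804 0.197  0.0014 0.    ]
contact_force [ 0.2436  0.8188 -7.8925]
torque [-0.015  -0.0093 -0.0181]
gripper_width 0.0126
scene 1055 [ 0.5115 -0.0077  0.2171] tilt deg along x,y: [-0.22 -0.08]
scene 968 [ 0.5565 -0.1095  0.2172] tilt deg along x,y: [-0.35 -0.02]
top 2148 [ 0.5031 -0.0079  0.2166] tilt deg along x,y: [-0.34 -0.74]
top 914 [ 0.5827 -0.0438  0.1745] tilt deg along x,y: [ 6.06 -0.12]
top 234 [ 0.4311 -0.0633  0.1733] tilt deg along x,y: [-2.02 -2.88]
the job is handed in; nothing more can be done
```

I pressed both lids home while the tray sat in the tub, then lifted it by its carrying bar and held it still over the tub for about 5 s. I handed the job in at 20.5 s with the tray still in the air.

- **Lids:** each was pressed until it stopped, at about 20 N, with its top at 116 mm. Both measured 116.6–116.9 mm afterwards, and neither has risen since.
- **Height:** the underside is at about 0.151 m, roughly 5 cm above the rim.
- **Level and still:** the scene camera shows 0.35° of tilt at most. The measured tool position stayed within 0.1 mm during the hold, and the force on the arm stayed at 7.4–8.2 N, which is the tray's weight.
- **Disagreeing check:** the top camera gave up to 0.7° of tilt on the lid it could see. It read about the same when the tray was 2 cm up, and the robot arm partly blocked that view. Two of its other readings, with larger slopes, lie about 40 mm below the lid tops, so they are not lids.
- **Bystanders:** the arm stayed clear of the tape roll, jar and screwdriver, and they look unmoved where they show in the pictures. I did not measure their positions.

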